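# Close up a row of heels in the drill jig and shut the gate

## Robot

A 6-joint arm with a two-finger parallel gripper is mounted at the origin on a cart in front of the work surface, level with it; the furniture and walls round the work are solid. World frame = base frame: x ahead of the robot, y to its left, z up, the work surface at z = 0. Lengths are in m, angles in degrees, forces in N, time in s.
With the tool pointing down it reaches from about 0.3 to 0.75 m from the base axis. Payload 8.5 kg.
Tool frame: the origin (TCP) lies where the fingers leave the gripper's body, on its centre line; the fingertips stand 73 mm ahead of it and the grasp point (between the pads) lies 54 mm ahead of it (arm.pinch_z is the distance from the TCP to the grasp point, in m); z points along the fingers, y is the line along which they close (so a half turn about z gives the same grasp; the last joint's range is limited). The gripper opens to 85 mm and grips with 20 to 120 N. Pads are 22 mm wide; open, the fingers measure 114 mm over their backs; the gripper's body (76 mm by 85 mm) begins 54 mm behind the grasp point. The pads swing forward as they close: fully open they stand 13 mm farther back than shut.
Start: joints at [-12.336, 21.807, 74.336, -0, 83.858, -12.336], TCP at [0.55, 0, 0.304] pointing down, gripper open.
Joint ranges: [-178.18, 178.18], [-50.72, 133.34], [12.68, 142.11], [-81.47, 261.47], [9.98, 163.14], [-165.26, 165.26]. Speed limits (degrees/s): [136.94, 136.94, 180, 180, 180, 180].

## Interface

Orientations are given as a 3x3 rotation matrix whose columns are the frame's x, y, z axes.
In Python, from workcell import status, cams, arm gives the robot as it stands.
- The arm moves only by the tool carry_out, never from a script. Its arguments are lists of equal length, an entry for each row: "dp": the shift along the tool's x, y, z in m, a list of three; "dr": the turn, a rotation vector about the tool's x, y, z in rad, a list of three; "hand": the closure in counts, from 0 (fully open) to 255 (shut). In form: {"dp": [[x, y, z], ...], "dr": [[rx, ry, rz], ...], "hand": [hand, ...]}. A call has 1 to 12 rows; each row shifts and turns the commanded pose from where the row before left it, along the tool's axes as they then stand; what a row does not reach is not made up. A row lasts 1/12 s, in which the tool goes at most 41.7 mm and 7.16 degrees, less where a joint would pass 70% of its speed; a pose out of reach is approached as far as the arm can. A call is refused whole if a number of a shift passes 0.0417 or a number of a turn 0.125, either way. A call with a gripper value outside its range is refused whole. The fingers move at their own pace and stop on an object; the grip force is fixed at half the most. Time passes only in rows, so rows that do not move let the fingers close. It gives the time, the measured TCP pose, the force, the opening and the grip force at its end, in the units of the state.
- status.get_obs(): the state, without advancing time (a new reading comes with each control period).
- cams.grab_frame(name): name is "scene" or "side" or "wrist"; returns a dict with "color" (420x560x3 uint8, blue, green, red), "vertical_fov" (degrees; the focal length in pixels is half the picture's height over the tangent of half this angle, whatever the lens; pixels are square), "cx", "cy" (the principal point, pixels), "origin" and "orientation" of the camera in the world. Camera axes: x right, y down, z forward; pixel columns grow to the right and rows downward; lengths in m; the calibration is good to about 2 mm. A picture is of the moment at which its call begins. There is no depth.
- arm.finish_job(): hands the job in; it is judged then, once.
Trained networks look in a picture, given as the dict that the camera call returned (one of the last four; its "shot" number tells which), for a name from the list of things; names that differ only in an ending like _2 or _b are one class to them, and where a whole thing is asked for, a point or a joint stands for the part that bears it (a point fixed in the world has none). Each returns a list of dicts, best first, with "score" (0 to 1); they miss things now and then, are a little off and sometimes report something else, mostly with a low value. They report only what shows in the picture. A call takes as long as a camera call. They do not tell look-alikes from the thing itself.
- cams.regions_of(label, picture): "region" (420x560 bool, what is visible of it) and "position" ([column, row] in pixels, amid what is visible of it).
The state is a dict: "clock": time; "joint_positions": joint angles; "qvel": joint speeds; "joint_efforts": joint torques, N m; "tool_pos": TCP position; "orientation": TCP orientation; "wrist_force": force on the tool from outside, world axes, zero at the start; "torque": the same for the moment, N m; "grip_width": finger opening in m; "gripper_force": force on a finger pad.
Only numpy, scipy, OpenCV 4.12 (cv2) and the standard library are available. Lean on these libraries where they do the work, as an engineer would, in place of code of your own. Each camera call takes 0.05 s, during which the arm holds its last target. There are 200 camera calls.

## Task

With closed fingertips, push the row of four shoe heels along the channel of the drill jig as one closed-up train, touching only its last heel, from behind, until the first heel is flush against the end stop and every heel lies under its brass drill bush. Then push the upright peg of the swing gate round until the gate lies square across the channel behind the row, against its stop pin, so that the heels stay put for drilling. Push gently, grasp and lift nothing, keep the row together, and leave the brush, the spool and the wax where they are.

Things in the scene. Friction and masses are not known exactly. Their poses are not given: they have to be found in the camera images.
- drill_jig: wooden drill jig, 360 x 122 mm, screwed down. Origin on the bench top, on the channel's centre line; x runs along the channel away from the end stop, y to the side of the gate's pivot, z up. Channel floor z = 12 mm, 62 mm wide, open at the +x end. Fences on both sides from |y| = 31 to 45 mm, x = -185 to 175 mm, top z = 32 mm. The row is pushed towards -x
- stop_face (a point): middle of the aluminium end stop's face, 31 mm above the bench, at jig x = -160 mm; the first heel's flat breast must come flush against it. The row is then 221 mm long: the last heel's round back is at jig x = 61 mm
- heel_1: built-up shoe heel (three tan leather lifts on a black rubber one), a D in plan, 55 mm long (x), 58 mm wide, 34 mm high, about 0.09 kg; origin at the centre of its underside; its flat breast faces -x (towards the end stop), its round back faces +x. First of the row, nearest the end stop
- heel_2: second heel of the row, the same
- heel_3: third heel of the row, the same
- heel_4: last heel of the row, the same, the one to push: its round back is 27.6 mm from its origin along its +x, its top 46 mm above the bench. The row starts 30 to 90 mm short of the stop, with gaps of about 1 mm at most between the heels, and slides with about 1 to 4 N
- bush_1 (a point): lower mouth of the brass drill bush nearest the stop, 48 mm above the bench, where heel_1's centre must come to lie. The four bushes (heads to z = 63 mm) sit in a steel bar, 22 mm wide, underside z = 50 mm, above the channel's centre line from the stop to jig x = 47 mm; an aluminium portal over the channel at x = 6 mm (top z = 70 mm) carries it
- bush_2 (a point): the same of the second bush from the stop, 55.2 mm on; heel_2 must come to lie under it
- bush_3 (a point): the same of the third bush from the stop, 55.2 mm on; heel_3 must come to lie under it
- bush_4 (a point): the same of the fourth bush from the stop, 55.2 mm on; heel_4 must come to lie under it
- gate (a joint): angle of the steel swing gate about its upright pivot, rad: 0 = wide open, pointing 30 degrees outward of the +x direction of its fence; grows clockwise seen from above; 0.52 = lying along the fence; 2.094 = shut, square across the channel, at its limit. It starts between 0 and 0.5, turns with light friction (about 1 N at the peg) and stays where it is left
- gate_pivot (a point): the gate's pivot axis, on top of the fence, 32 mm above the bench, at jig x = 69.5, y = 38 mm. The steel arm is 14 mm wide, reaches 86 mm from the pivot and lies at z = 33 to 42 mm; shut, it lies along jig -y with 1.7 mm between it and the last heel of a row that is home. Its 7 mm stop pin stands on the other fence at jig x = 59, y = -38 mm, to z = 44 mm
- gate_peg (a point): on the axis of the gate's upright wooden peg, 57 mm above the bench, 58 mm from the pivot. The peg is 12 to 15 mm thick and reaches from the arm's top, z = 41.5 mm, up to z = 70.5 mm. Mind the fixed upright panel, 0.44 m high, that stands across the bench's far left end (from about world x = 0.62, y = -0.09 m, going away from the robot): come to the jig from the robot's side of it
- shoe_brush: bystander: shoe brush, 155 x 51 x 44 mm, lying beyond the jig, on its -y side; origin at the centre of its underside
- thread_spool: bystander: upright spool of thread, 42 mm across, 48 mm high, beyond the jig, on its -y side; origin at the centre of its underside
- wax: bystander: dark lump of wax, 36 x 47 x 25 mm, beside the jig on its +y side, near the end-stop end; origin at the centre of its underside
Mind the look-alikes: they are no part of the job. Leave any blue look-alike of the heel_4 alone. What is shaped like the heel_2 but pink is not meant.

How it is judged (in metres and radians):
On the way, in this order (a step that is already met when the one before it is completed fails the run):
1. the row is pushed home: every heel under its bush, the gate not yet shut (horizontal distance between heel_1 and bush_1 below 0.004 m and horizontal distance between heel_2 and bush_2 below 0.004 m and horizontal distance between heel_3 and bush_3 below 0.004 m and horizontal distance between heel_4 and bush_4 below 0.004 m and z of each of heel_1, heel_2, heel_3, heel_4 in the frame of drill_jig below 0.015 m and value of joint gate below 1.2 rad), for 0.2 s.
2. the gate is swung shut behind the row (value of joint gate above 2.03 rad), for 0.2 s.
At the end, for the whole second after the job is handed in: each heel stands on the channel floor (within 3 mm) with its centre within 4 mm of its bush's axis, at rest, and the gate is shut (joint within 0.06 rad of 2.094) (horizontal distance between heel_1 and bush_1 below 0.004 m and horizontal distance between heel_2 and bush_2 below 0.004 m and horizontal distance between heel_3 and bush_3 below 0.004 m and horizontal distance between heel_4 and bush_4 below 0.004 m and z of each of heel_1, heel_2, heel_3, heel_4 in the frame of drill_jig below 0.015 m and linear speed of each of heel_1, heel_2, heel_3, heel_4 below 0.01 m/s and value of joint gate above 2.03 rad); the robot touches nothing.
It fails at once if the last heel or the gate is pinched or pushed hard (more than 35 N) (contact force between the fingers and heel_4 above 35 N or contact force between the fingers and gate above 35 N).
It fails at once if a heel is lifted or tipped (more than 8 mm or 0.25 rad) (z of any of heel_1, heel_2, heel_3, heel_4 in the frame of drill_jig above 0.02 m or angle between any of heel_1, heel_2, heel_3, heel_4's own z axis and vertical above 0.25 rad).
It fails at once if the row comes apart (its heels together more than 10 mm longer than when closed up) (horizontal distance between heel_1 and heel_4 above 0.1756 m).
It fails at once if the robot presses on one of the first three heels (more than 2 N) (contact force between the fingers and heel_1 above 2 N or contact force between the fingers and heel_2 above 2 N or contact force between the fingers and heel_3 above 2 N).
It fails at once if the brush, the spool or the wax is moved more than 15 mm (distance of any of shoe_brush, thread_spool, wax from where it was at the start of the episode above 0.015 m).
It also fails if it takes over 51 s, if anything falls off the work surface, if the arm or the gripper's body presses on something with over 40 N, if the wrist force passes 120 N, or if a joint passes its speed limit or range.

## Working session

There is one attempt and no reset: what is moved stays moved. The work goes in short steps, Python scripts to look and compute and a tool call to move; the robot and the scene stay as the last step left them, time stands still between calls to the robot, and variables do not carry over. Pictures are saved under pics/ and viewed, at most 10 in all, crops included, and the job is handed in when it is done.

Besides the shell and the picture viewer there is one more tool, called after ">>>" as name(argument=value, ...) on one line, values as JSON. carry_out: Moves the arm, as the interface text tells. Its arguments: {"type":"object","properties":{"dp":{"type":"array","items":{"type":"array","items":{"type":"number"}}},"dr":{"type":"array","items":{"type":"array","items":{"type":"number"}}},"hand":{"type":"array","items":{"type":"number"}}},"required":["dp","dr","hand"]}

```bash
mkdir -p pics; cat > h.py <<'E'
import numpy as np, cv2
from workcell import status, cams, arm
def K(p):
    f=p["color"].shape[0]/2/np.tan(np.radians(p["vertical_fov"])/2); return f,p["cx"],p["cy"]
def onz(p,uv,z):
    f,cx,cy=K(p); d=np.array(p["orientation"])@np.array([(uv[0]-cx)/f,(uv[1]-cy)/f,1]); o=np.array(p["origin"]); return o+d*(z-o[2])/d[2]
def proj(p,X):
    f,cx,cy=K(p); c=np.array(p["orientation"]).T@(np.array(X)-np.array(p["origin"])); return np.array([cx+f*c[0]/c[2],cy+f*c[1]/c[2]])
E
python3 - <<'E'
from h import *
for n in ["scene","side","wrist"]:
    p=cams.grab_frame(n); cv2.imwrite(f"pics/{n}0.png",p["color"])
    print(n,np.round(p["origin"],3),np.round(p["orientation"],3).tolist(),p["vertical_fov"])
    for l in ["drill_jig","heel_4","gate","gate_peg","bush_1","wax","shoe_brush","thread_spool"]:
        try: print(l,[(round(r["score"],2),np.round(r["position"]).tolist(),int(r["region"].sum())) for r in cams.regions_of(l,p)])
        except Exception as e: print(l,e)
o=status.get_obs(); print(o)
E
```

```text
scene [0.007 0.2   0.493] [[-0.768, -0.341, 0.541], [-0.64, 0.383, -0.666], [0.02, -0.858, -0.513]] 53.67424299760697
drill_jig [(0.63, [296.0, 254.0], 6494)]
heel_4 [(0.95, [281.0, 246.0], 463), (0.9, [159.0, 282.0], 1040), (0.89, [359.0, 199.0], 414), (0.72, [312.0, 235.0], 218), (0.59, [330.0, 231.0], 300), (0.59, [248.0, 246.0], 671)]
gate [(0.95, [256.0, 263.0], 498)]
gate_peg [(0.84, [259.0, 265.0], 441)]
bush_1 [(0.59, [294.0, 250.0], 6538)]
wax [(0.68, [358.0, 262.0], 373), (0.53, [291.0, 209.0], 381)]
shoe_brush [(0.97, [237.0, 224.0], 1889)]
thread_spool [(0.88, [295.0, 209.0], 378)]
side [0.507 0.467 0.442] [[-0.999, 0.027, -0.047], [0.054, 0.41, -0.911], [-0.005, -0.912, -0.411]] 49.99646986615099
drill_jig [(0.75, [306.0, 252.0], 4344)]
heel_4 [(0.81, [287.0, 255.0], 771), (0.81, [290.0, 197.0], 413), (0.77, [300.0, 238.0], 281), (0.77, [246.0, 315.0], 1358)]
gate [(0.86, [318.0, 254.0], 274), (0.28, [303.0, 251.0], 4681)]
gate_peg [(0.57, [317.0, 256.0], 302)]
bush_1 [(0.57, [305.0, 250.0], 4737)]
wax [(0.76, [359.0, 231.0], 309), (0.16, [307.0, 252.0], 4552)]
shoe_brus
[... 688 characters left out ...]
.23368030e+01]), 'qvel': array([-0.095756  ,  0.00845639, -0.03923117, -0.00653666, -0.01459728,
        0.04132493]), 'joint_efforts': array([ 1.42238810e-04, -4.48321402e+01, -2.31459296e+01, -2.01226248e-04,
        5.54158505e-04,  1.43641472e-05]), 'tool_pos': array([ 5.49988845e-01, -3.01729669e-07,  3.03926588e-01]), 'orientation': array([[-2.19293197e-05,  1.00000000e+00,  2.17940831e-05],
       [ 1.00000000e+00,  2.19296624e-05, -1.57261624e-05],
       [-1.57266404e-05,  2.17937382e-05, -1.00000000e+00]]), 'wrist_force': array([ 0.65598722, -1.14685508, -0.66231816]), 'torque': array([-0.00841496, -0.00844025,  0.03870789]), 'gripper_force': 0.0, 'grip_width': 0.08561951958398795}
```

```bash
python3 - <<'E'
import cv2
a=cv2.imread("pics/scene0.png")[150:350,110:410]; b=cv2.imread("pics/side0.png")
cv2.imwrite("pics/sc0b.png",cv2.resize(a,None,fx=2.66,fy=2.66,interpolation=cv2.INTER_CUBIC))
cv2.imwrite("pics/si0b.png",cv2.resize(b[150:350,180:440],None,fx=3,fy=3,interpolation=cv2.INTER_CUBIC))
E
```

```text
(no output)
```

View pics/sc0b.png

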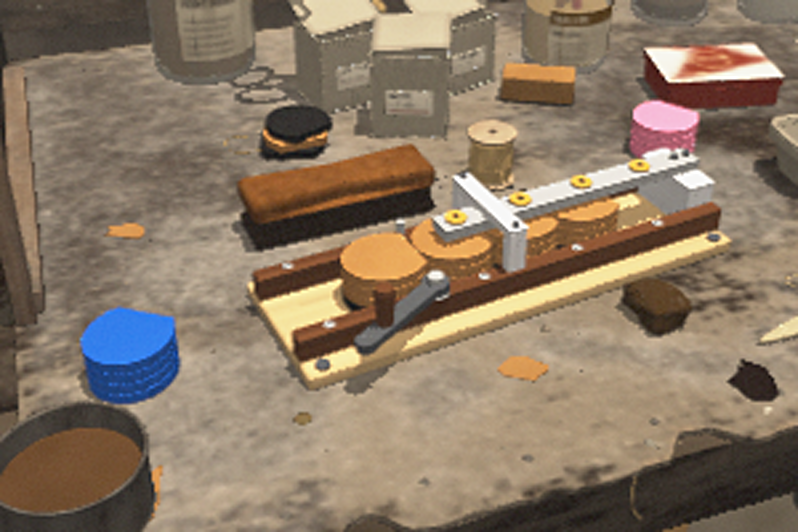

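View pics/si0b.png

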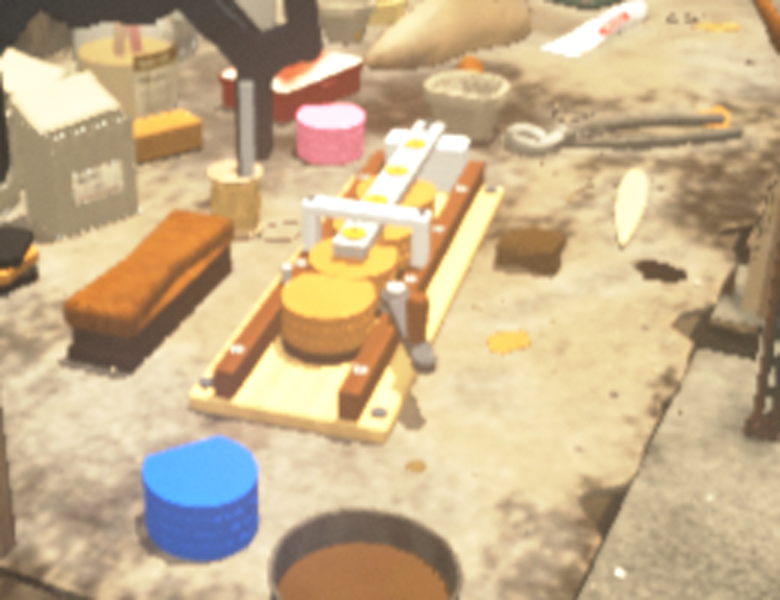

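The scene crop shows the jig with its +x end to the left. The tan row is in the channel and the gate is swung outward on the near fence. The pink and blue heels are decoys. Next I fit the jig pose from keypoints in both views.

```bash
cat > fit.py <<'E'
from h import *
from scipy.optimize import least_squares
S=lambda u,v:(110+u/2.66,150+v/2.66)
D=lambda u,v:(180+u/3,150+v/3)
bx=[.0334,-.0218,-.077,-.1322]
P={"scene":[((b,0,.063),S(*q)) for b,q in zip(bx,[(456,216),(520,199),(582,181),(640,165)])]+[((.18,.061,.012),S(312,383)),((.18,-.061,.012),S(249,287)),((-.18,.061,.012),S(730,238))],
 "side":[((b,0,.063),D(*q)) for b,q in zip(bx,[(355,233),(377,200),(397,170),(415,144)])]+[((.18,.061,.012),D(387,433)),((.18,-.061,.012),D(192,397)),((-.18,.061,.012),D(503,187))]}
def J(q,X): c,s=np.cos(q[2]),np.sin(q[2]); X=np.array(X); return np.array([q[0]+c*X[0]-s*X[1],q[1]+s*X[0]+c*X[1],X[2]])
def Jinv(q,X): c,s=np.cos(q[2]),np.sin(q[2]); d=np.array(X[:2])-q[:2]; return np.array([c*d[0]+s*d[1],-s*d[0]+c*d[1]])
if __name__=="__main__":
    pic={n:cams.grab_frame(n) for n in P}
    r=lambda q:np.concatenate([proj(pic[n],J(q,X))-uv for n in P for X,uv in P[n]])
    best=min((least_squares(r,[.55,-.25,a],loss="soft_l1") for a in np.arange(0,6.3,1)),key=lambda s:s.cost)
    q=best.x; print(q,np.degrees(q[2])); print(np.round(r(q).reshape(-1,2),1).tolist())
    np.save("q.npy",q)
    for n,f,pv,pt,hb,arm_end in [("scene",S,(436,277),(384,292),(383,240),(365,345)),("side",D,(397,288),(417,295),(330,285),(424,362))]:
        p=pic[n]
        print(n,"pivot",Jinv(q,onz(p,f(*pv),.046)),"pegtop",Jinv(q,onz(p,f(*pt),.0705)),"armend",Jinv(q,onz(p,f(*arm_end),.042)))
        # tan heel pixels of heel_4 top: segment
        hs=cv2.cvtColor(p["color"],cv2.COLOR_BGR2HSV)
        for rr in cams.regions_of("heel_4",p):
            v,u=np.nonzero(rr["region"]); w=np.array([Jinv(q,onz(p,(a,b),.046)) for a,b in zip(u,v)])
            print("  ",np.round(rr["position"]),np.round(np.percentile(w[:,0],[1,99]),3),np.round(np.percentile(w[:,1],[1,99]),3),np.median(hs[...,0][rr["region"]]))
    for X in [(.061,0,.046),(.18,0,.02),(.0695,.038,.042),(.3,0,.05)]: print(X,J(q,X))
E
python3 fit.py
```

```text
[ 0.41658983 -0.3563058   1.21133511] 69.40438960962994
[[1.1, -0.4], [1.2, -1.0], [0.7, -0.9], [0.4, -1.1], [-1.5, -0.1], [-2.7, -1.0], [0.1, 0.1], [0.6, 0.0], [0.3, -0.0], [0.0, 0.1], [-0.2, -0.3], [1.6, 1.2], [-1.0, 1.6], [-0.5, 1.0]]
scene pivot [0.0734217  0.03870651] pegtop [0.12721183 0.06705447] armend [0.14621583 0.07728151]
   [281. 246.] [0.018 0.068] [-0.02   0.044] 15.0
   [358. 200.] [-0.245 -0.162] [-0.11  -0.027] 173.0
   [250. 251.] [0.071 0.139] [-0.029  0.043] 16.0
   [315. 239.] [-0.039  0.026] [0.005 0.045] 15.0
   [160. 279.] [0.25  0.309] [-0.028  0.064] 108.0
   [327. 232.] [-0.093 -0.024] [0.004 0.047] 15.0
side pivot [0.06882744 0.03597874] pegtop [0.11930541 0.05964342] armend [0.14503664 0.07054028]
   [244. 316.] [0.26  0.349] [-0.038  0.029] 109.0
   [289. 197.] [-0.243 -0.112] [-0.116 -0.047] 177.0
   [298. 240.] [0.014 0.069] [-0.03   0.028] 24.0
   [288. 252.] [0.067 0.171] [-0.031  0.033] 15.0
   [313. 233.] [-0.015  0.041] [-0.029  0.032] 15.0
   [320. 214.] [-0.099 -0.048] [-0.027  0.032] 24.0
(0.061, 0, 0.046) [ 0.4380478  -0.29920453  0.046     ]
(0.18, 0, 0.02) [ 0.47990842 -0.18781024  0.02      ]
(0.0695, 0.038, 0.042) [ 0.40546656 -0.27788054  0.042     ]
(0.3, 0, 0.05) [ 0.52212081 -0.07547986  0.05      ]
```

>>> carry_out(dp=[[-0.03, -0.011, 0.01], [-0.03, -0.011, 0.015], [-0.03, -0.011, 0.015], [-0.03, -0.011, 0.015], [-0.03, -0.011, 0.015], [-0.028, -0.012, 0.014], [0, 0, 0], [0, 0, 0], [0, 0, 0], [0, 0, 0]], dr=[[0, 0, 0], [0, 0, 0], [0, 0, 0], [0, 0, 0.06], [0, 0, 0.1], [0, 0, 0.1], [0, 0, 0.1], [0, 0, 0], [0, 0, 0], [0, 0, 0]], hand=[255, 255, 255, 255, 255, 255, 255, 255, 255, 255])

```text
clock: 2.38
tool_pos: [0.4773, -0.1746, 0.2204]
orientation: [[0.349, 0.937, 0.001], [0.937, -0.349, -0.0], [-0.0, 0.001, -1.0]]
wrist_force: [-0.8, 0.9, 0.2]
grip_width: -0.0001
gripper_force: 0.0
```

```bash
python3 - <<'E'
from fit import *
q=np.load("q.npy"); o=status.get_obs(); t=o["tool_pos"]; print(t,Jinv(q,t),o["orientation"],o["grip_width"],o["wrist_force"],o["clock"])
p=cams.grab_frame("wrist"); im=p["color"].copy(); print(p["origin"])
def L(pts,c):
    a=np.array([proj(p,J(q,X)) for X in pts]).astype(int); cv2.polylines(im,[a],False,c,1)
L([(.175,.031,.032),(.05,.031,.032)],(0,255,0));L([(.175,-.031,.032),(.05,-.031,.032)],(0,255,0))
L([(-.1,.061,.012),(.18,.061,.012),(.18,-.061,.012),(-.1,-.061,.012)],(255,0,0))
for g in ["heel_4","gate_peg","gate"]:
    for r in cams.regions_of(g,p):
        v,u=np.nonzero(r["region"]);print(g,round(r["score"],2),np.round(r["position"]),u.min(),u.max(),v.min(),v.max())
cv2.imwrite("pics/w1.png",cv2.resize(im,None,fx=1.4,fy=1.4))
E
```

```text
[ 0.47734444 -0.17455027  0.22039154] [0.19151055 0.00706456] [[ 3.48782530e-01  9.37203183e-01  9.69941721e-04]
 [ 9.37203679e-01 -3.48782224e-01 -4.73717290e-04]
 [-1.05670921e-04  1.07425726e-03 -9.99999417e-01]] -5.85697728101332e-05 [-0.79349786  0.86736915  0.1914432 ] 2.3833
[ 0.50549771 -0.0953849   0.29015778]
heel_4 0.69 [310. 286.] 292 317 263 304
heel_4 0.57 [305. 113.] 272 345 78 153
heel_4 0.47 [276. 351.] 272 281 336 366
gate_peg 0.7 [284. 248.] 207 349 210 368
gate_peg 0.69 [226. 282.] 206 246 250 306
gate 0.95 [225. 280.] 207 246 249 307
gate 0.59 [285. 249.] 207 348 212 368
```

View pics/w1.png

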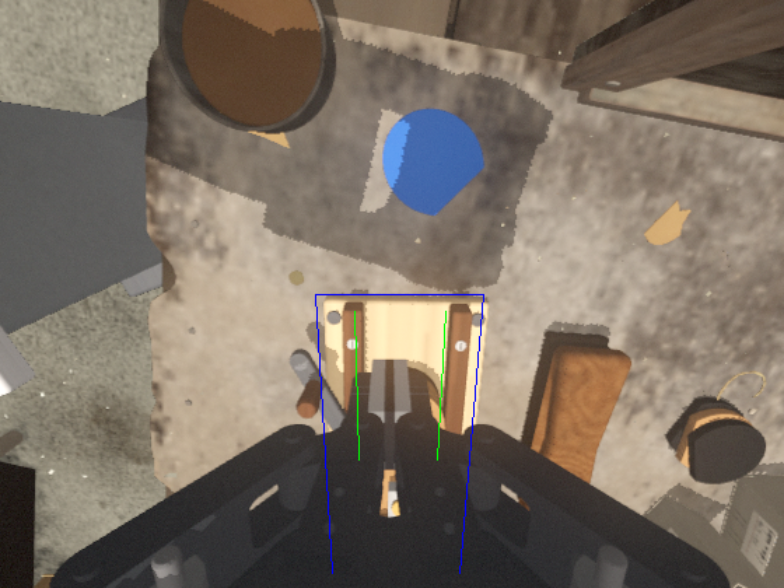

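The wrist view shows the jig's open end with fence tops at about (354,305) and (460,305) in the enlarged picture. My fit lies about 4 mm to the +y side. I refit with these points added.

```bash
python3 - <<'E'
from fit import *
W=lambda u,v:(u/1.4,v/1.4)
P["wrist"]=[((.18,.061,.012),W(323,298)),((.175,.031,.032),W(365,305)),((.175,-.031,.032),W(449,305)),((.175,.045,.032),W(344,305)),((.175,-.045,.032),W(470,305)),((.18,-.061,.012),W(487,298))]
pic={n:cams.grab_frame(n) for n in P}
r=lambda q:np.concatenate([proj(pic[n],J(q,X))-uv for n in P for X,uv in P[n]])
q=least_squares(r,np.load("q.npy"),loss="soft_l1").x; print(q,np.degrees(q[2])); print(np.round(r(q).reshape(-1,2),1).tolist()); np.save("q.npy",q)
p=pic["wrist"]; print("peg top",Jinv(q,onz(p,W(309,393),.0705)),"arm end",Jinv(q,onz(p,W(298,357),.042)))
p=pic["scene"];print("peg top",Jinv(q,onz(p,S(384,292),.0705)));p=pic["side"];print("peg top",Jinv(q,onz(p,D(417,295),.0705)))
for n in ["scene","side"]:
    p=pic[n]
    for rr in cams.regions_of("heel_4",p)[:5]:
        v,u=np.nonzero(rr["region"]); w=np.array([Jinv(q,onz(p,(a,b),.046)) for a,b in zip(u,v)]);
        print(n,np.round(np.percentile(w[:,0],[1,99]),3),np.round(np.percentile(w[:,1],[1,99]),3))
print(Jinv(q,status.get_obs()["tool_pos"]))
E
```

```text
[ 0.41757018 -0.35473372  1.20044597] 68.78048786609641
[[0.1, -0.4], [0.4, -0.8], [0.1, -0.6], [0.0, -0.7], [-3.4, -0.4], [-3.7, -1.4], [-0.3, 0.7], [-0.0, 0.4], [0.0, 0.3], [0.0, 0.4], [0.1, 0.0], [-0.1, 1.7], [-2.4, 1.8], [-0.0, 1.4], [-2.8, -4.9], [-4.4, 2.1], [0.8, 2.8], [-4.1, 2.0], [0.5, 3.0], [0.8, -3.5]]
peg top [0.13264774 0.0599022 ] arm end [0.14259773 0.07214821]
peg top [0.12465381 0.06878057]
peg top [0.11682856 0.06128387]
scene [-0.248 -0.164] [-0.109 -0.029]
scene [0.015 0.068] [-0.026  0.047]
scene [-0.096 -0.026] [0.004 0.049]
scene [0.249 0.306] [-0.023  0.065]
scene [0.068 0.139] [-0.03   0.048]
side [0.01 0.07] [-0.03  0.03]
side [0.258 0.347] [-0.035  0.032]
side [-0.02   0.047] [-0.029  0.035]
side [0.065 0.167] [-0.028  0.033]
side [-0.186 -0.118] [-0.074 -0.048]
[0.1891692 0.0097201]
```

```bash
sed -i 's/((\.18,/((.175,/g; s/((-\.18,/((-.185,/g' fit.py; python3 - <<'E'
from fit import *
W=lambda u,v:(u/1.4,v/1.4)
P["wrist"]=[((.175,.061,.012),W(323,298)),((.175,.031,.032),W(365,305)),((.175,-.031,.032),W(449,305)),((.175,.045,.032),W(344,305)),((.175,-.045,.032),W(470,305)),((.175,-.061,.012),W(487,298))]
pic={n:cams.grab_frame(n) for n in P}
r=lambda q:np.concatenate([proj(pic[n],J(q,X))-uv for n in P for X,uv in P[n]])
q=least_squares(r,np.load("q.npy"),loss="soft_l1").x; print(q,np.degrees(q[2])); print(np.round(r(q).reshape(-1,2),1).tolist()); np.save("q.npy",q)
p=pic["wrist"]; print("peg top",Jinv(q,onz(p,W(309,393),.0705)),"arm end",Jinv(q,onz(p,W(298,357),.042)))
p=pic["scene"];print("peg top",Jinv(q,onz(p,S(384,292),.0705)));p=pic["side"];print("peg top",Jinv(q,onz(p,D(417,295),.0705)))
print(Jinv(q,status.get_obs()["tool_pos"]))
E
```

```text
[ 0.41793057 -0.35368085  1.2008802 ] 68.80536709726717
[[-0.4, -0.2], [-0.1, -0.7], [-0.4, -0.4], [-0.4, -0.6], [-1.2, -1.1], [-1.8, -1.9], [1.1, 0.3], [-0.1, 0.6], [-0.1, 0.5], [-0.1, 0.6], [-0.1, 0.2], [0.6, 0.5], [-1.5, 0.6], [0.2, 0.8], [-2.7, -1.5], [-4.4, 0.8], [0.9, 1.4], [-4.2, 0.6], [0.7, 1.5], [0.5, -0.3]]
peg top [0.13134336 0.05992719] arm end [0.14129697 0.07216445]
peg top [0.12357171 0.06868179]
peg top [0.11574321 0.06118849]
[0.18791383 0.00960687]
```

>>> carry_out(dp=[[-0.008, 0.0096, 0.01], [0, 0, 0.02], [0, 0, 0.02], [0, 0, 0.02], [0, 0, 0.02], [0, 0, 0.015], [0, 0, 0.01], [0, 0, 0.004], [0, 0, 0], [0, 0, 0]], dr=[[0, 0, 0.0135], [0, 0, 0], [0, 0, 0], [0, 0, 0], [0, 0, 0], [0, 0, 0], [0, 0, 0], [0, 0, 0], [0, 0, 0], [0, 0, 0]], hand=[255, 255, 255, 255, 255, 255, 255, 255, 255, 255])

```text
clock: 3.82
tool_pos: [0.4833, -0.186, 0.1015]
orientation: [[0.365, 0.931, 0.001], [0.931, -0.365, -0.0], [-0.0, 0.001, -1.0]]
wrist_force: [-0.6, -0.4, -0.1]
grip_width: -0.0001
gripper_force: 0.0
```

```bash
cat > look.py <<'E'
import sys
from fit import *
q=np.load("q.npy"); o=status.get_obs(); t=o["tool_pos"]; print(t,Jinv(q,t),np.degrees(np.arctan2(o["orientation"][1,0],o["orientation"][0,0])),o["wrist_force"],o["clock"])
a=cams.grab_frame("side")["color"][190:290,240:350]; b=cams.grab_frame("scene")["color"][190:310,190:330]
a=cv2.resize(a,(400,364),interpolation=cv2.INTER_CUBIC); b=cv2.resize(b,(400,343),interpolation=cv2.INTER_CUBIC)
cv2.imwrite(f"pics/{sys.argv[1]}.png",np.hstack([a[:343],b]))
E
python3 look.py l1
```

```text
[ 0.48334039 -0.18604802  0.1014714 ] [ 0.17994184 -0.00037984] 68.60251676727218 [-0.61156351 -0.42540061 -0.0924417 ] 3.8167
```

View pics/l1.png

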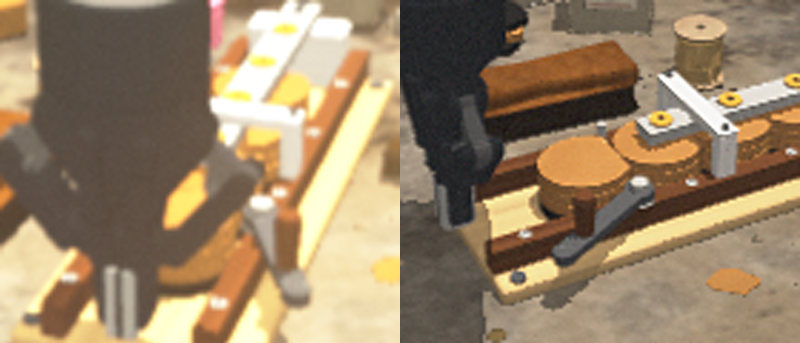

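Fingers are centred in the channel behind the last heel, with a clear gap. I approach along -x.

>>> carry_out(dp=[[-0.004, 0, 0.003], [-0.005, 0, 0], [-0.005, 0, 0], [-0.005, 0, 0], [-0.004, 0, 0], [-0.003, 0, 0], [-0.002, 0, 0], [-0.002, 0, 0], [-0.002, 0, 0], [-0.002, 0, 0], [-0.002, 0, 0], [-0.002, 0, 0]], dr=[[0, 0, 0], [0, 0, 0], [0, 0, 0], [0, 0, 0], [0, 0, 0], [0, 0, 0], [0, 0, 0], [0, 0, 0], [0, 0, 0], [0, 0, 0], [0, 0, 0], [0, 0, 0]], hand=[255, 255, 255, 255, 255, 255, 255, 255, 255, 255, 255, 255])

```text
clock: 4.92
tool_pos: [0.4692, -0.2214, 0.0979]
orientation: [[0.365, 0.931, -0.0], [0.931, -0.365, 0.0], [0.0, -0.0, -1.0]]
wrist_force: [-0.2, 0.7, -0.4]
grip_width: 0.0
gripper_force: 0.0
```

>>> carry_out(dp=[[-0.002, 0, 0], [-0.002, 0, 0], [-0.002, 0, 0], [-0.002, 0, 0], [-0.002, 0, 0], [-0.002, 0, 0], [-0.002, 0, 0], [-0.002, 0, 0]], dr=[[0, 0, 0], [0, 0, 0], [0, 0, 0], [0, 0, 0], [0, 0, 0], [0, 0, 0], [0, 0, 0], [0, 0, 0]], hand=[255, 255, 255, 255, 255, 255, 255, 255])

```text
clock: 5.58
tool_pos: [0.4633, -0.236, 0.0979]
orientation: [[0.365, 0.931, -0.0], [0.931, -0.365, 0.001], [0.001, -0.0, -1.0]]
wrist_force: [1.6, 1.9, 0.0]
grip_width: -0.0001
gripper_force: 1.3
```

>>> carry_out(dp=[[-0.002, 0, 0], [-0.002, 0, 0], [-0.002, 0, 0], [-0.002, 0, 0], [-0.002, 0, 0], [-0.002, 0, 0], [-0.002, 0, 0], [-0.002, 0, 0], [-0.002, 0, 0], [-0.002, 0, 0], [-0.002, 0, 0], [-0.002, 0, 0]], dr=[[0, 0, 0], [0, 0, 0], [0, 0, 0], [0, 0, 0], [0, 0, 0], [0, 0, 0], [0, 0, 0], [0, 0, 0], [0, 0, 0], [0, 0, 0], [0, 0, 0], [0, 0, 0]], hand=[255, 255, 255, 255, 255, 255, 255, 255, 255, 255, 255, 255])

```text
clock: 6.58
tool_pos: [0.4545, -0.2587, 0.0979]
orientation: [[0.365, 0.931, 0.0], [0.931, -0.365, -0.0], [-0.0, 0.0, -1.0]]
wrist_force: [0.6, 1.6, 0.2]
grip_width: 0.0001
gripper_force: 1.1
```

>>> carry_out(dp=[[-0.002, 0, 0], [-0.002, 0, 0], [-0.002, 0, 0], [-0.002, 0, 0], [-0.002, 0, 0], [-0.002, 0, 0], [-0.002, 0, 0], [-0.001, 0, 0], [-0.001, 0, 0], [-0.001, 0, 0]], dr=[[0, 0, 0], [0, 0, 0], [0, 0, 0], [0, 0, 0], [0, 0, 0], [0, 0, 0], [0, 0, 0], [0, 0, 0], [0, 0, 0], [0, 0, 0]], hand=[255, 255, 255, 255, 255, 255, 255, 255, 255, 255])

```text
clock: 7.42
tool_pos: [0.4484, -0.2744, 0.0979]
orientation: [[0.365, 0.931, -0.0], [0.931, -0.365, 0.0], [0.0, -0.0, -1.0]]
wrist_force: [0.6, 2.3, 0.7]
grip_width: -0.0001
gripper_force: 1.2
```

>>> carry_out(dp=[[-0.001, 0, 0], [-0.001, 0, 0], [-0.001, 0, 0], [-0.001, 0, 0], [-0.001, 0, 0], [-0.001, 0, 0], [-0.001, 0, 0], [-0.001, 0, 0]], dr=[[0, 0, 0], [0, 0, 0], [0, 0, 0], [0, 0, 0], [0, 0, 0], [0, 0, 0], [0, 0, 0], [0, 0, 0]], hand=[255, 255, 255, 255, 255, 255, 255, 255])

```text
clock: 8.08
tool_pos: [0.4454, -0.2819, 0.0979]
orientation: [[0.365, 0.931, -0.0], [0.931, -0.365, 0.0], [0.0, -0.0, -1.0]]
wrist_force: [0.3, 1.8, 0.5]
grip_width: -0.0001
gripper_force: 1.2
```

>>> carry_out(dp=[[-0.0005, 0, 0], [-0.0005, 0, 0], [-0.0005, 0, 0], [-0.0005, 0, 0]], dr=[[0, 0, 0], [0, 0, 0], [0, 0, 0], [0, 0, 0]], hand=[255, 255, 255, 255])

```text
clock: 8.42
tool_pos: [0.4447, -0.2837, 0.0979]
orientation: [[0.365, 0.931, 0.0], [0.931, -0.365, -0.0], [-0.0, 0.0, -1.0]]
wrist_force: [0.7, 2.5, 0.8]
grip_width: 0.0002
gripper_force: 1.2
```

>>> carry_out(dp=[[-0.0005, 0, 0], [-0.0005, 0, 0], [-0.0005, 0, 0], [-0.0005, 0, 0]], dr=[[0, 0, 0], [0, 0, 0], [0, 0, 0], [0, 0, 0]], hand=[255, 255, 255, 255])

```text
clock: 8.75
tool_pos: [0.444, -0.2855, 0.0979]
orientation: [[0.365, 0.931, -0.0], [0.931, -0.365, 0.0], [-0.0, -0.0, -1.0]]
wrist_force: [0.7, 2.2, 0.7]
grip_width: 0.0005
gripper_force: 1.2
```

>>> carry_out(dp=[[-0.0005, 0, 0], [-0.0005, 0, 0], [-0.0005, 0, 0], [-0.0005, 0, 0]], dr=[[0, 0, 0], [0, 0, 0], [0, 0, 0], [0, 0, 0]], hand=[255, 255, 255, 255])

```text
clock: 9.08
tool_pos: [0.4433, -0.2874, 0.0979]
orientation: [[0.365, 0.931, 0.0], [0.931, -0.365, 0.0], [0.0, -0.0, -1.0]]
wrist_force: [0.8, 2.2, 0.5]
grip_width: -0.0
gripper_force: 1.2
```

>>> carry_out(dp=[[-0.0005, 0, 0], [-0.0005, 0, 0], [-0.0005, 0, 0]], dr=[[0, 0, 0], [0, 0, 0], [0, 0, 0]], hand=[255, 255, 255])

```text
clock: 9.33
tool_pos: [0.4427, -0.2888, 0.0979]
orientation: [[0.365, 0.931, 0.0], [0.931, -0.365, 0.0], [0.0, -0.0, -1.0]]
wrist_force: [0.8, 4.2, 0.3]
grip_width: 0.0001
gripper_force: 2.0
```

Force is rising slightly, so I continue in small steps.

>>> carry_out(dp=[[-0.0005, 0, 0], [-0.0003, 0, 0]], dr=[[0, 0, 0], [0, 0, 0]], hand=[255, 255])

```text
clock: 9.5
tool_pos: [0.4425, -0.2894, 0.0979]
orientation: [[0.365, 0.931, 0.0], [0.931, -0.365, 0.0], [0.0, -0.0, -1.0]]
wrist_force: [1.5, 4.1, 1.1]
grip_width: 0.0001
gripper_force: 2.0
```

>>> carry_out(dp=[[-0.0003, 0, 0], [-0.0002, 0, 0]], dr=[[0, 0, 0], [0, 0, 0]], hand=[255, 255])

```text
clock: 9.67
tool_pos: [0.4423, -0.29, 0.0979]
orientation: [[0.365, 0.931, 0.0], [0.931, -0.365, 0.0], [0.0, 0.0, -1.0]]
wrist_force: [1.4, 4.2, 1.0]
grip_width: 0.0001
gripper_force: 2.0
```

```bash
python3 look.py l2
```

```text
[ 0.44227003 -0.28996937  0.09790716] [0.06820151 0.00034099] 68.60346866674513 [1.36266478 4.24775119 0.9688765 ] 9.6667
```

View pics/l2.png

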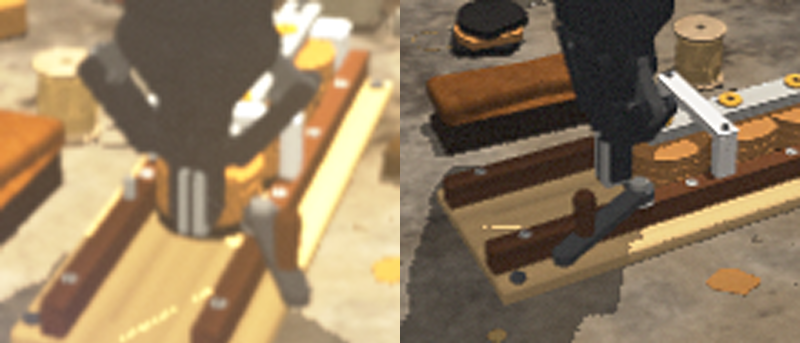

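Fingers are on the last heel near the gate pivot. The row still seems to move at about 4 N (another gap closed up), so I keep stepping.

>>> carry_out(dp=[[-0.0003, 0, 0], [-0.0003, 0, 0]], dr=[[0, 0, 0], [0, 0, 0]], hand=[255, 255])

```text
clock: 9.93
tool_pos: [0.4421, -0.2902, 0.0979]
orientation: [[0.365, 0.931, 0.0], [0.931, -0.365, 0.001], [0.001, -0.0, -1.0]]
wrist_force: [3.1, 6.8, 2.6]
grip_width: -0.0001
gripper_force: 3.8
```

>>> carry_out(dp=[[-0.0003, 0, 0], [-0.0003, 0, 0]], dr=[[0, 0, 0], [0, 0, 0]], hand=[255, 255])

```text
clock: 10.1
tool_pos: [0.442, -0.2903, 0.0979]
orientation: [[0.365, 0.931, 0.0], [0.931, -0.365, 0.002], [0.002, -0.0, -1.0]]
wrist_force: [4.2, 9.2, 2.3]
grip_width: -0.0001
gripper_force: 5.1
```

>>> carry_out(dp=[[-0.0003, 0, 0], [-0.0003, 0, 0]], dr=[[0, 0, 0], [0, 0, 0]], hand=[255, 255])

```text
clock: 10.27
tool_pos: [0.4419, -0.2904, 0.0979]
orientation: [[0.365, 0.931, 0.0], [0.931, -0.365, 0.002], [0.002, -0.001, -1.0]]
wrist_force: [5.8, 12.0, 2.9]
grip_width: 0.0
gripper_force: 6.5
```

Contact force has climbed to 13 N without motion, so the row is against the stop. I back off and rise, then verify.

>>> carry_out(dp=[[0.001, 0, 0], [0.002, 0, 0], [0.005, 0, 0], [0.01, 0, 0], [0.015, 0, 0], [0.015, 0, -0.01], [0, 0, -0.02], [0, 0, -0.02], [0, 0, -0.02], [0.01, 0, -0.02], [0.03, 0, -0.02], [0.03, 0, 0]], dr=[[0, 0, 0], [0, 0, 0], [0, 0, 0], [0, 0, 0], [0, 0, 0], [0, 0, 0], [0, 0, 0], [0, 0, 0], [0, 0, 0], [0, 0, 0], [0, 0, 0], [0, 0, 0]], hand=[255, 255, 255, 255, 255, 255, 255, 255, 255, 255, 255, 255])

```text
clock: 11.27
tool_pos: [0.4858, -0.1818, 0.2115]
orientation: [[0.367, 0.93, 0.006], [0.93, -0.367, -0.004], [-0.002, 0.007, -1.0]]
wrist_force: [-0.3, 0.9, 0.0]
grip_width: -0.0001
gripper_force: 0.0
```

```bash
python3 look.py l3; python3 - <<'E'
from fit import *
q=np.load("q.npy")
for n,c in [("side",(190,290,240,350)),("scene",(190,310,190,390))]:
    p=cams.grab_frame(n); im=cv2.resize(p["color"],None,fx=4,fy=4,interpolation=cv2.INTER_CUBIC)
    P2=lambda X:tuple((proj(p,J(q,X))*4+1.5).astype(int))
    t=np.linspace(-1.57,1.57,20)
    a=np.array([P2((.032+.029*np.cos(s),.029*np.sin(s),.046)) for s in t]); cv2.polylines(im,[a],False,(255,0,0),1)
    for g in [0,.26,.5]:
        th=np.radians(30)-g; cv2.circle(im,P2((.0695+.058*np.cos(th),.038+.058*np.sin(th),.0705)),3,(0,255,0),-1)
    cv2.circle(im,P2((.0695,.038,.042)),3,(0,0,255),-1); cv2.circle(im,P2((.059,-.038,.044)),3,(0,0,255),-1)
    for x in (.0334,-.0218,-.077,-.1322): cv2.circle(im,P2((x,0,.063)),2,(255,255,0),-1)
    y0,y1,x0,x1=[4*k for k in c]; cv2.imwrite(f"pics/o_{n}.png",im[y0:y1,x0:x1])
a,b=cv2.imread("pics/o_side.png"),cv2.imread("pics/o_scene.png")
h=500; b=cv2.resize(b,None,fx=.5,fy=.5) if 0 else b
cv2.imwrite("pics/o.png",b)
E
```

```text
[ 0.48578858 -0.18178204  0.21151625] [ 0.18480437 -0.00112011] 68.4814266247119 [-0.27481299  0.85353723  0.03368774] 11.2667
```

View pics/o_scene.png

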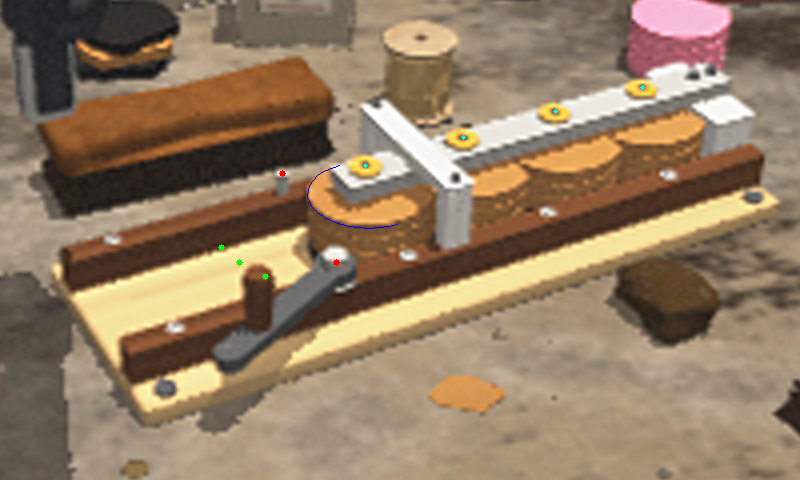

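View pics/o_side.png

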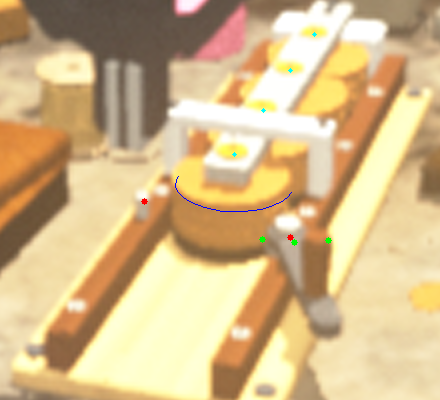

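The row is home: heel_4's back matches the predicted arc and heel_1 is against the stop. The gate is nearly fully open, with its peg at about (258,268) in the enlarged scene. I go outside the peg next.

>>> carry_out(dp=[[-0.01, -0.02, 0], [-0.015, -0.025, 0], [-0.015, -0.025, 0], [-0.015, -0.025, 0], [-0.01, -0.014, 0], [0, 0, 0.02], [0, 0, 0.02], [0, 0, 0.02], [0, 0, 0.015], [0, 0, 0.008], [0, 0, 0], [0, 0, 0]], dr=[[0, 0, 0], [0, 0, 0], [0, 0, 0], [0, 0, 0], [0, 0, 0], [0, 0, 0], [0, 0, 0], [0, 0, 0], [0, 0, 0], [0, 0, 0], [0, 0, 0], [0, 0, 0]], hand=[255, 255, 255, 255, 255, 255, 255, 255, 255, 255, 255, 255])

```text
clock: 12.47
tool_pos: [0.3592, -0.203, 0.1247]
orientation: [[0.366, 0.931, -0.001], [0.931, -0.366, 0.001], [0.0, -0.001, -1.0]]
wrist_force: [0.7, -0.4, 0.2]
grip_width: 0.0001
gripper_force: 0.0
```

```bash
python3 look.py l4
```

```text
[ 0.3592056  -0.20300859  0.12470042] [0.11924917 0.10922631] 68.54593038784964 [ 0.69161867 -0.3594578   0.2233421 ] 12.4667
```

View pics/l4.png

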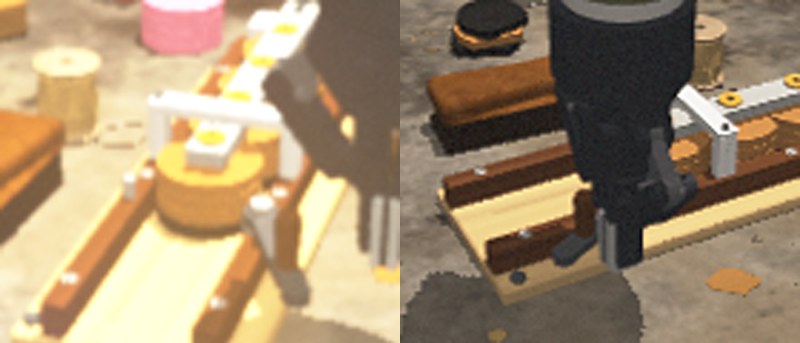

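>>> carry_out(dp=[[0, 0.004, 0], [0, 0.004, 0], [0, 0.004, 0], [0, 0.004, 0], [0, 0.004, 0], [0.0013, 0.0025, 0], [0.0013, 0.0025, 0], [0.0013, 0.0025, 0], [0.0013, 0.0025, 0], [0.0013, 0.0025, 0], [0.0013, 0.0025, 0], [0.0013, 0.0025, 0]], dr=[[0, 0, 0], [0, 0, 0], [0, 0, 0], [0, 0, 0], [0, 0, 0], [0, 0, 0], [0, 0, 0], [0, 0, 0], [0, 0, 0], [0, 0, 0], [0, 0, 0], [0, 0, 0]], hand=[255, 255, 255, 255, 255, 255, 255, 255, 255, 255, 255, 255])

```text
clock: 13.57
tool_pos: [0.3979, -0.2076, 0.1249]
orientation: [[0.365, 0.931, -0.0], [0.931, -0.365, 0.0], [0.0, -0.0, -1.0]]
wrist_force: [-1.8, -0.6, -0.3]
grip_width: 0.0002
gripper_force: 0.5
```

>>> carry_out(dp=[[0.001, 0.0025, 0], [0.001, 0.0025, 0], [0.001, 0.0025, 0], [0.001, 0.0025, 0], [0.001, 0.0025, 0], [0.001, 0.0025, 0], [0, 0.003, 0], [0, 0.003, 0], [0, 0.003, 0], [0, 0.003, 0], [0, 0.003, 0]], dr=[[0, 0, 0], [0, 0, 0], [0, 0, 0], [0, 0, 0], [0, 0, 0], [0, 0, 0], [0, 0, 0], [0, 0, 0], [0, 0, 0], [0, 0, 0], [0, 0, 0]], hand=[255, 255, 255, 255, 255, 255, 255, 255, 255, 255, 255])

```text
clock: 14.48
tool_pos: [0.4281, -0.2132, 0.1249]
orientation: [[0.365, 0.931, -0.0], [0.931, -0.365, 0.0], [0.0, -0.0, -1.0]]
wrist_force: [-0.8, 0.8, -0.7]
grip_width: -0.0002
gripper_force: 0.6
```

```bash
python3 look.py l5
```

```text
[ 0.42809437 -0.21319809  0.12490724] [0.13465477 0.04131345] 68.60156307336426 [-0.77130638  0.80888158 -0.73503544] 14.4833
```

View pics/l5.png

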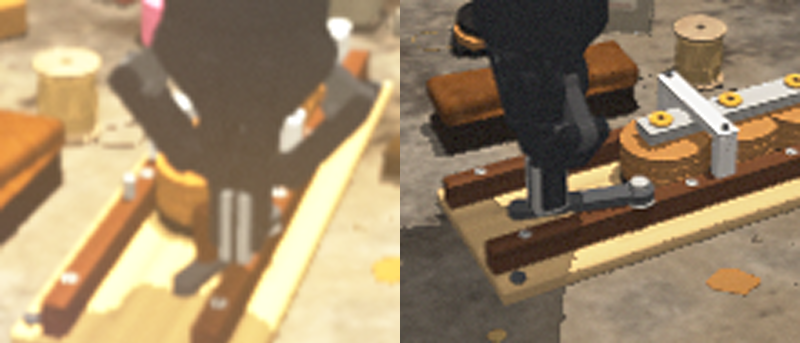

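The gate is swinging in as planned, so I follow the arc.

>>> carry_out(dp=[[-0.0009, 0.0028, 0], [-0.0009, 0.0028, 0], [-0.0009, 0.0028, 0], [-0.0009, 0.0028, 0], [-0.0009, 0.0028, 0], [-0.0015, 0.0026, 0], [-0.0015, 0.0026, 0], [-0.0015, 0.0026, 0], [-0.0015, 0.0026, 0], [-0.0015, 0.0026, 0]], dr=[[0, 0, 0], [0, 0, 0], [0, 0, 0], [0, 0, 0], [0, 0, 0], [0, 0, 0], [0, 0, 0], [0, 0, 0], [0, 0, 0], [0, 0, 0]], hand=[255, 255, 255, 255, 255, 255, 255, 255, 255, 255])

```text
clock: 15.42
tool_pos: [0.4488, -0.2344, 0.1249]
orientation: [[0.365, 0.931, 0.0], [0.931, -0.365, -0.0], [-0.0, 0.0, -1.0]]
wrist_force: [0.6, 1.4, -0.6]
grip_width: 0.0
gripper_force: 0.7
```

>>> carry_out(dp=[[-0.0022, 0.0021, 0], [-0.0022, 0.0021, 0], [-0.0022, 0.0021, 0], [-0.0022, 0.0021, 0], [-0.0022, 0.0021, 0], [-0.0027, 0.0015, 0], [-0.0027, 0.0015, 0], [-0.0027, 0.0015, 0], [-0.0027, 0.0015, 0]], dr=[[0, 0, 0], [0, 0, 0], [0, 0, 0], [0, 0, 0], [0, 0, 0], [0, 0, 0], [0, 0, 0], [0, 0, 0], [0, 0, 0]], hand=[255, 255, 255, 255, 255, 255, 255, 255, 255])

```text
clock: 16.17
tool_pos: [0.4561, -0.2608, 0.1249]
orientation: [[0.365, 0.931, 0.0], [0.931, -0.365, -0.0], [-0.0, 0.0, -1.0]]
wrist_force: [0.7, 1.3, -0.0]
grip_width: 0.0003
gripper_force: 0.6
```

>>> carry_out(dp=[[-0.002, 0.001, 0], [-0.002, 0.001, 0], [-0.001, 0.0005, 0], [-0.001, 0.0005, 0]], dr=[[0, 0, 0], [0, 0, 0], [0, 0, 0], [0, 0, 0]], hand=[255, 255, 255, 255])

```text
clock: 16.5
tool_pos: [0.4565, -0.2673, 0.1249]
orientation: [[0.365, 0.931, -0.0], [0.931, -0.365, -0.0], [-0.0, -0.0, -1.0]]
wrist_force: [1.2, 1.0, -0.0]
grip_width: -0.0001
gripper_force: 0.5
```

```bash
python3 look.py l6
```

```text
[ 0.45654786 -0.26726555  0.12491956] [ 0.09453155 -0.00476278] 68.59793976734117 [ 1.16371858  1.04493593 -0.03912274] 16.5
```

Still light contact. The last approach goes along -x in small steps.

>>> carry_out(dp=[[-0.0015, 0.0005, 0], [-0.0015, 0.0005, 0], [-0.0015, 0.0003, 0], [-0.0015, 0, 0]], dr=[[0, 0, 0], [0, 0, 0], [0, 0, 0], [0, 0, 0]], hand=[255, 255, 255, 255])

```text
clock: 16.93
tool_pos: [0.4557, -0.2734, 0.125]
orientation: [[0.365, 0.931, 0.0], [0.931, -0.365, -0.0], [-0.0, 0.0, -1.0]]
wrist_force: [0.9, 0.7, -0.3]
grip_width: -0.0002
gripper_force: 0.5
```

>>> carry_out(dp=[[-0.001, 0, 0], [-0.001, 0, 0], [-0.001, 0, 0]], dr=[[0, 0, 0], [0, 0, 0], [0, 0, 0]], hand=[255, 255, 255])

```text
clock: 17.18
tool_pos: [0.4545, -0.2761, 0.1249]
orientation: [[0.365, 0.931, 0.0], [0.931, -0.365, -0.0], [-0.0, 0.0, -1.0]]
wrist_force: [0.9, 0.5, 0.6]
grip_width: -0.0001
gripper_force: 0.5
```

>>> carry_out(dp=[[-0.0007, 0, 0], [-0.0007, 0, 0]], dr=[[0, 0, 0], [0, 0, 0]], hand=[255, 255])

```text
clock: 17.35
tool_pos: [0.4539, -0.2773, 0.1249]
orientation: [[0.365, 0.931, -0.0], [0.931, -0.365, 0.0], [0.0, -0.0, -1.0]]
wrist_force: [-0.7, 0.9, 0.6]
grip_width: -0.0004
gripper_force: 0.4
```

>>> carry_out(dp=[[-0.0006, 0, 0], [-0.0006, 0, 0]], dr=[[0, 0, 0], [0, 0, 0]], hand=[255, 255])

```text
clock: 17.52
tool_pos: [0.4535, -0.2784, 0.1249]
orientation: [[0.365, 0.931, -0.0], [0.931, -0.365, 0.0], [0.0, -0.0, -1.0]]
wrist_force: [0.6, 1.2, -0.1]
grip_width: -0.0
gripper_force: 0.4
```

>>> carry_out(dp=[[-0.0006, 0, 0], [-0.0006, 0, 0]], dr=[[0, 0, 0], [0, 0, 0]], hand=[255, 255])

```text
clock: 17.68
tool_pos: [0.4531, -0.2796, 0.1249]
orientation: [[0.365, 0.931, -0.0], [0.931, -0.365, 0.0], [0.0, -0.0, -1.0]]
wrist_force: [-0.2, 1.5, -0.5]
grip_width: -0.0001
gripper_force: 0.4
```

>>> carry_out(dp=[[-0.0005, 0, 0], [-0.0005, 0, 0]], dr=[[0, 0, 0], [0, 0, 0]], hand=[255, 255])

```text
clock: 17.85
tool_pos: [0.4527, -0.2805, 0.1249]
orientation: [[0.365, 0.931, -0.0], [0.931, -0.365, 0.0], [-0.0, -0.0, -1.0]]
wrist_force: [0.7, 0.3, -1.3]
grip_width: 0.0
gripper_force: 0.4
```

>>> carry_out(dp=[[-0.0005, 0, 0], [-0.0005, 0, 0]], dr=[[0, 0, 0], [0, 0, 0]], hand=[255, 255])

```text
clock: 18.02
tool_pos: [0.4524, -0.2813, 0.1249]
orientation: [[0.365, 0.931, -0.0], [0.931, -0.365, 0.0], [0.0, -0.0, -1.0]]
wrist_force: [0.6, 3.7, -0.4]
grip_width: -0.0002
gripper_force: 1.2
```

>>> carry_out(dp=[[-0.0005, 0, 0], [-0.0005, 0, 0]], dr=[[0, 0, 0], [0, 0, 0]], hand=[255, 255])

```text
clock: 18.18
tool_pos: [0.4521, -0.2818, 0.1249]
orientation: [[0.365, 0.931, -0.0], [0.931, -0.365, 0.001], [0.001, -0.001, -1.0]]
wrist_force: [2.4, 6.0, 1.1]
grip_width: -0.0001
gripper_force: 2.7
```

>>> carry_out(dp=[[-0.0005, 0, 0], [-0.0005, 0, 0]], dr=[[0, 0, 0], [0, 0, 0]], hand=[255, 255])

```text
clock: 18.35
tool_pos: [0.4517, -0.2822, 0.1248]
orientation: [[0.365, 0.931, -0.0], [0.931, -0.365, 0.003], [0.002, -0.001, -1.0]]
wrist_force: [4.0, 9.9, 1.4]
grip_width: 0.0
gripper_force: 4.1
```

The gate is on its stop: force is up to 10.7 N with almost no motion. I hold for 0.25 s, retreat, lift away and check.

>>> carry_out(dp=[[0, 0, 0], [0, 0, 0], [0, 0, 0], [0.001, 0, 0], [0.002, 0, 0], [0.006, 0, 0], [0.015, 0, -0.005], [0.02, 0, -0.02], [0.02, 0, -0.03], [0.02, 0, -0.03], [0, -0.01, -0.02], [0, 0, 0]], dr=[[0, 0, 0], [0, 0, 0], [0, 0, 0], [0, 0, 0], [0, 0, 0], [0, 0, 0], [0, 0, 0], [0, 0, 0], [0, 0, 0], [0, 0, 0], [0, 0, 0], [0, 0, 0]], hand=[255, 255, 255, 255, 255, 255, 255, 255, 255, 255, 255, 255])

```text
clock: 19.35
tool_pos: [0.4735, -0.2006, 0.234]
orientation: [[0.363, 0.932, 0.006], [0.932, -0.363, -0.005], [-0.002, 0.007, -1.0]]
wrist_force: [0.8, -0.9, 0.7]
grip_width: 0.0
gripper_force: 0.0
```

```bash
python3 look.py l7
```

```text
[ 0.47353637 -0.20056024  0.23400406] [0.16286674 0.0035143 ] 68.71188107723425 [ 0.78536883 -0.88868451  0.67732598] 19.35
```

View pics/l7.png

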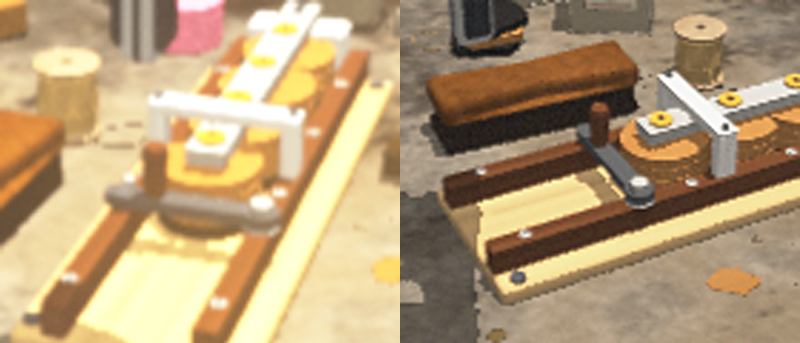

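The gate lies across the channel behind the row, with its tip over the far fence at the pin. A quick numeric check of its angle, then I hand in.

```bash
python3 - <<'E'
from fit import *
q=np.load("q.npy")
for n,tip,pv,f in [("side",(118,197),(262,210),lambda u,v:(240+u/3.636,190+v/3.636)),("scene",(588,135),(641,190),lambda u,v:(190+(u-400)/2.857,190+v/2.857))]:
    p=cams.grab_frame(n); e=Jinv(q,onz(p,f(*tip),.042)); v=Jinv(q,onz(p,f(*pv),.045)); th=np.arctan2(*(e-v)[::-1]); print(n,e,v,"joint",np.radians(30)-th)
    print("predicted shut tip px",np.round(proj(p,J(q,(.0695,-.041,.042)))),"seen",np.round(f(*tip)))
E
```

```text
side [ 0.07385281 -0.03946124] [0.07064353 0.03779937] joint 2.052880614205848
predicted shut tip px [272. 243.] seen [272. 244.]
scene [ 0.07225231 -0.03131787] [0.07217528 0.04541349] joint 2.093391197385144
predicted shut tip px [255. 235.] seen [256. 237.]
```

```bash
python3 -c "
from workcell import arm
print(arm.finish_job())"
```

```text
the job is handed in; nothing more can be done
None
```

The row is pushed home against the end stop and the gate is shut behind it (about 2.05–2.09 rad in the pictures, by two views); the job is handed in and no verdict came back.

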